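Tap a block to centre under the pointer of a floating stage

ROBOT

A 6-joint arm with a two-finger parallel gripper is mounted at the origin on a cart in front of the work surface, level with it; the furniture and walls round the work are solid. World frame = base frame: x ahead of the robot, y to its left, z up, the work surface at z = 0. Lengths are in m, angles in degrees, forces in N, time in s.
With the tool pointing down it reaches from about 0.3 to 0.875 m from the base axis. Payload 6.4 kg.
Tool frame: the origin (TCP) lies between the finger pads; the fingertips stand 22 mm ahead of it and the grasp point (between the pads) lies 3 mm ahead of it; z points along the fingers, x is the direction in which the jaws open and shut, and the axes are right-handed (so a half turn about z gives the same grasp; the last joint's range is limited). The gripper opens to 88 mm and grips with 3 to 60 N. Pads are 18 mm wide; open, the fingers measure 123 mm over their backs; the gripper's body (75 mm by 187 mm) begins 45 mm behind the grasp point.
Start: joints at [-81.836, 10.359, 92.074, -0, 77.567, -11.82], TCP at [0.197, -0.54, 0.261] pointing down, gripper open.
Joint ranges: [-171.53, 171.53], [-51.25, 118.39], [17.06, 147.69], [-65.23, 245.23], [0, 150.52], [-178.68, 178.68]. Speed limits (degrees/s): [147.25, 147.25, 172.46, 180, 180, 180].

INTERFACE

Orientations are given as [roll, pitch, yaw] about the fixed x, y, z axes, in that order (R = Rz(yaw) Ry(pitch) Rx(roll)).
In Python, from plant import ctrl gives the robot as it stands.
- The arm moves only by the tool apply_moves, never from a script. Its argument "steps" is one flat list of numbers, 6 for each row, row after row: the shift along the tool's x, y, z in mm, then the turn, a rotation vector about the tool's x, y, z in degrees. In form: [dx, dy, dz, wx, wy, wz, dx, dy, dz, wx, wy, wz, ...]. A call has 1 to 20 rows; each row is the pose to reach, as a shift and turn from the pose measured when the call began, along the tool's axes at that moment; what a row does not reach only later rows make up. A row lasts 1/8 s, in which the tool goes at most 62.5 mm and 10.7 degrees, less where a joint would pass 70% of its speed; a pose out of reach is approached as far as the arm can. A call with a gripper value outside its range is refused whole. "fingers" is the closure in counts, from 0 (fully open) to 255 (shut), set as the call begins (left out, the last holds). The fingers move at their own pace and stop on an object; "grip_force" is the grip in N (left out, the last holds). Time passes only in rows, so rows that repeat a pose let the fingers close. It gives the time, the measured TCP pose, the force and the opening at its end, in the units of the state.
- ctrl.get_obs(): the state, without advancing time (a new reading comes with each control period).
- ctrl.grab_frame(name): name is "scene" or "top" or "wrist"; returns a dict with "frame" (400x640x3 uint8, red, green, blue), "range_z" (400x640 float32, m along the optical axis (not along the pixel's ray), 0 where there is no reading), "fx", "fy", "cx", "cy" (pixels), "k1" (the pictures are not rectified: a ray, as slopes to the right and down, at radius r is drawn at 1 + k1 r^2 times it, then the intrinsics apply), "position" and "attitude" of the camera in the world; the wrist camera has in their place "mount" (4x4, takes a point from camera to tool coordinates, whose origin is the TCP and whose axes are the tool frame's). Camera axes: x right, y down, z forward; pixel columns grow to the right and rows downward; lengths in m; the calibration is good to about 2 mm. A picture is of the moment at which its call begins: read the wrist's pose just before it.
- ctrl.hand_in(): hands the job in, once; it reports no verdict.
The state is a dict: "t": time; "qpos": joint angles; "joint_velocities": joint speeds; "tau": joint torques, N m; "position": TCP position; "tcp_rot": TCP orientation; "wrist_force": force on the tool from outside, world axes, zero at the start; "wrist_torque": the same for the moment, N m; "finger_gap": finger opening in m.
Only numpy, scipy, OpenCV 4.12 (cv2) and the standard library are available. Lean on these libraries where they do the work, as an engineer would, in place of code of your own. Each camera call takes 0.05 s, during which the arm holds its last target. There are 200 camera calls.

TASK

The aluminium block on the spring-floated stage lies off towards the blue end of the fixture. With closed fingers and light pushes, never harder than 12 N, tap it from its blue-side face until its black line comes to rest, let go, at least 5 mm past the red pointer on the red side; then tap it from its red-side face, and from either side as needed, until the line rests centred under the pointer (within 2.5 mm) with the block let go. Keep the block flat on the stage and leave the spool, cup and glue bottle alone.

Things in the scene. Friction and masses are not known exactly. Their poses are not given: they have to be found in the camera images.
- fixture: grey centring fixture fixed to the bench, base plate 116 x 226 x 10 mm; origin at the centre of its underside, z up, y along the slide direction from the blue to the red end. An end cheek 12 mm wide, 22 mm high, stands across each end: blue at y = -107 mm, red at y = +107 mm. It carries a sprung stage (see stage_home) and the pointer.
- stage_home (a point): fixed point: where the middle of the dark steel stage's top (112 x 164 mm, 22 mm above the bench) is at rest. The stage slides along y only, up to 16 mm each way, on damped springs, 450 N/m in all; a pushed block takes it along, and on release it returns to here with the block. Its two rails, 5.5 mm thick, 7 mm high, guide the block with 2 mm play each side.
- pointer (a point): tip of the thin red pointer, fixed to the base, not the stage: an arm 4 to 9 mm wide, 61 to 65 mm above the bench, reaching over the block from a post at x = +64 mm of the fixture's frame (67 mm high). The point is the underside of the tip, at (20, 0, 61) mm in the fixture's frame; axes as the fixture's.
- block: loose aluminium block, 92 x 92 x 34 mm high, 0.4 to 0.8 kg, on the stage; origin at the centre of its underside, axes as the fixture's within 2 degrees. Its end faces are 46 mm from the origin along y, 22 to 56 mm above the bench. Starts 10 to 20 mm to the blue side. It slides on the stage only when the push exceeds its friction, 1.5 to 6 N, so when let go it comes back by friction / 450 N/m.
- line (a point): middle of the black line scribed across the block's top along its x, 34 mm above the block's origin.
- thread_spool: brown wooden thread spool, 42 mm wide, 45 mm high, standing beyond the fixture on its pointer side; origin under its centre. Leave alone.
- yellow_cup: small yellow cup, 51 mm wide, 41 mm high, standing on the fixture's pointer side; origin under its centre. Leave alone.
- glue_bottle: white glue bottle with a red tip, 57 mm wide, 146 mm high, standing to the left of the fixture; origin under its centre. Leave alone.

How it is judged:
By the outcome, as a careful person would: the job done as asked, in the order asked, and still so for the second after the job is handed in, with the robot touching nothing.
It also fails if it takes over 72 s, if anything falls off the work surface, if the arm or the gripper's body presses on something with over 40 N, if the wrist force passes 120 N, or if a joint passes its speed limit or range.

## Working session

There is one attempt and no reset: what is moved stays moved. The work goes in short steps, Python scripts to look and compute and a tool call to move; the robot and the scene stay as the last step left them, time stands still between calls to the robot, and variables do not carry over. Pictures are saved under pics/ and viewed, on a budget of 10 in all, crops included, one or two more only if the job needs it, and the job is handed in when it is done.

Besides the shell and the picture viewer there is one more tool, called after "Request:" as a command line: name --argument value ..., lists and objects as JSON in quotes. apply_moves: Moves the arm, as the interface text tells. Its arguments: {"type":"object","properties":{"steps":{"type":"array"},"fingers":{"type":"number"},"grip_force":{"type":"number"}},"required":["steps"]}

```bash
mkdir -p pics; ls; cat > h.py <<'E'
import numpy as np, cv2
from scipy.spatial.transform import Rotation as R
from plant import ctrl
def pose(o):
    T=np.eye(4); r=np.array(o["tcp_rot"],float)
    T[:3,:3]=r if r.shape==(3,3) else R.from_euler('xyz',r,degrees=True).as_matrix()
    T[:3,3]=o["position"]; return T
def grab(n):
    o=ctrl.get_obs(); f=ctrl.grab_frame(n)
    if n=="wrist": f["T"]=pose(o)@np.array(f["mount"])
    else:
        T=np.eye(4); a=np.array(f["attitude"],float)
        T[:3,:3]=a if a.shape==(3,3) else R.from_euler('xyz',a,degrees=True).as_matrix()
        T[:3,3]=f["position"]; f["T"]=T
    return f
def rays(f,uv):
    K=np.array([[f["fx"],0,f["cx"]],[0,f["fy"],f["cy"]],[0,0,1.]])
    p=cv2.undistortPoints(np.array(uv,float).reshape(-1,1,2),K,np.array([f["k1"],0,0,0.]))[:,0]
    return np.c_[p,np.ones(len(p))]@f["T"][:3,:3].T
def onz(f,uv,z):
    d=rays(f,uv); c=f["T"][:3,3]
    return c+d*((z-c[2])/d[:,2])[:,None]
def cloud(f):
    v,u=np.mgrid[:400,:640]; d=rays(f,np.c_[u.ravel(),v.ravel()])
    return (f["T"][:3,3]+d*f["range_z"].reshape(-1,1)).reshape(400,640,3)
def save(f,n,s=1,box=None):
    im=cv2.cvtColor(f["frame"],cv2.COLOR_RGB2BGR)
    if box: im=im[box[1]:box[3],box[0]:box[2]]
    cv2.imwrite("pics/"+n,cv2.resize(im,None,fx=s,fy=s,interpolation=cv2.INTER_CUBIC))
E
python3 - <<'E'
from h import *
o=ctrl.get_obs(); print(o)
for n in("scene","top"):
    f=grab(n); save(f,n+"0.png",1.25); print(n,f["attitude"],f["position"],f["fx"],f["k1"])
E
```

```text
pics
{'t': 0.0, 'qpos': array([-8.18393984e+01,  1.04001384e+01,  9.21306311e+01, -1.21386901e-03,
        7.75660430e+01, -1.18197864e+01]), 'joint_velocities': array([ 0.01039528,  0.04919703, -0.06147042, -0.05667667,  0.0581736 ,
        0.00122163]), 'tau': array([ 1.20975856e-03, -4.33858359e+01, -3.41846609e+01,  7.03040860e-02,
        3.85085447e-02, -1.19720207e-04]), 'position': array([ 0.1964201 , -0.53989485,  0.25983596]), 'tcp_rot': array([-1.79981329e+02,  9.50025157e-02, -7.00193341e+01]), 'wrist_force': array([ 0.48517288, -0.1913586 ,  0.37428338]), 'wrist_torque': array([-0.04817711,  0.05541304, -0.01214468]), 'finger_gap': 0.08843694541189763}
scene [-125.29610793   -0.72660915 -149.68173082] [0.20571384 0.79875337 0.71183612] 451.4213033734752 -0.08746301396318194
top [-1.69770907e+02 -1.64033307e-01 -8.87077456e+01] [0.42944098 0.00475311 1.23533443] 470.6894751666395 0.025841171849022595
```

View pics/scene0.png

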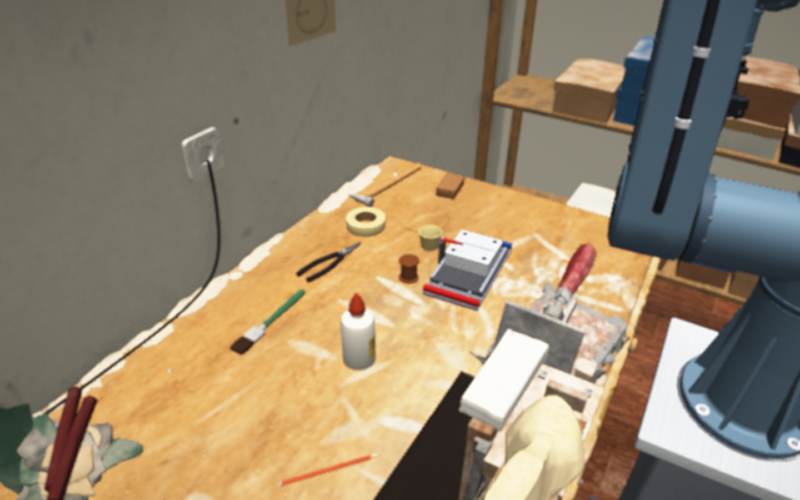

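View pics/top0.png

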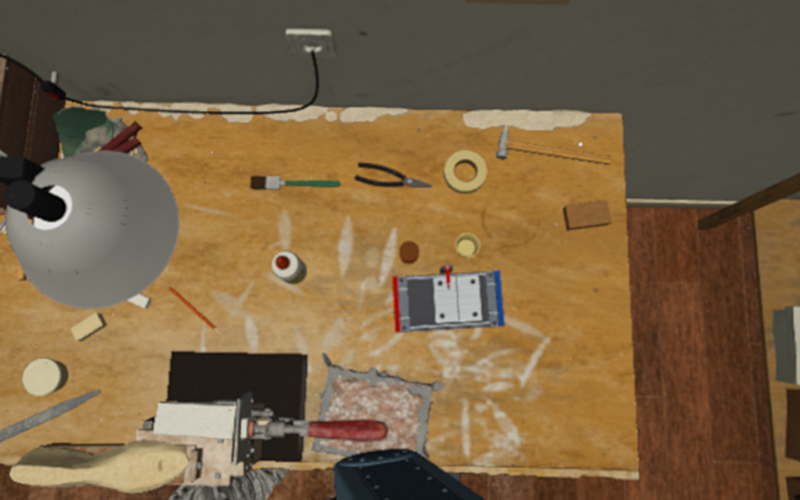

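The top view (800x500) shows the fixture with its red end at (397,303) and its blue end at (499,298). The pointer is at (447,278), the block's line at x≈458, the spool at (409,252), the cup at (467,244) and the bottle at (287,266). Next I measure the cheeks, pointer and line.

```bash
python3 - <<'E'
from h import *
f=grab("top"); P=cloud(f); hsv=cv2.cvtColor(f["frame"],cv2.COLOR_RGB2HSV).astype(int)
H,S,V=hsv[...,0],hsv[...,1],hsv[...,2]
roi=np.zeros((400,640),bool); roi[208:272,308:408]=1
red=roi&((H<6)|(H>174))&(S>150)&(V>80); blue=roi&(H>105)&(H<130)&(S>150)&(V>60)
for n,m in(("red",red),("blue",blue)):
    k,l,st,c=cv2.connectedComponentsWithStats(m.astype(np.uint8))
    for i in range(1,k):
        if st[i,4]<8: continue
        v,u=np.where(l==i); p=P[l==i]; z=np.median(p[:,2])
        b=cv2.minAreaRect(np.c_[u,v].astype(np.float32)); print(n,st[i],c[i].round(1),"depth pt",np.median(p,0).round(4), b)
        print("  on z=.032",onz(f,[c[i]],.032)[0].round(4), "corners",onz(f,cv2.boxPoints(b),.032)[:,:2].round(4).tolist())
print(P[240,350:400:4,2].round(3),P[225:270:3,385,2].round(3))
save(f,"top_c.png",7,(305,205,410,275))
E
```

```text
red [356 215   4  11  34] [357.9 219.2] depth pt [ 0.5991 -0.0825  0.0632] ((357.5, 220.0), (10.0, 3.0), 90.0)
  on z=.032 [ 0.6028 -0.0845  0.032 ] corners [[0.6138, -0.0796], [0.614, -0.0874], [0.5879, -0.0876], [0.5878, -0.0799]]
red [314 222   6  43 146] [316.8 242.7] depth pt [0.5425 0.0201 0.0214] ((316.74920654296875, 242.98617553710938), (42.212684631347656, 3.4946112632751465), 86.8201675415039)
  on z=.032 [0.54  0.02  0.032] corners [[0.593, 0.0288], [0.5937, 0.0199], [0.4861, 0.0113], [0.4854, 0.0201]]
blue [396 217   7  43 143] [398.8 238.4] depth pt [ 0.5574 -0.1919  0.0211] ((398.8274230957031, 238.01502990722656), (42.361881256103516, 3.2919251918792725), 85.03025817871094)
  on z=.032 [ 0.5558 -0.1899  0.032 ] corners [[0.6108, -0.1813], [0.6117, -0.1897], [0.5036, -0.1983], [0.5027, -0.19]]
[0.054 0.053 0.057 0.054 0.056 0.054 0.056 0.055 0.055 0.025 0.021 0.009
 0.022] [0.025 0.021 0.023 0.021 0.027 0.019 0.023 0.021 0.022 0.051 0.053 0.024
 0.01  0.001 0.   ]
```

View pics/top_c.png

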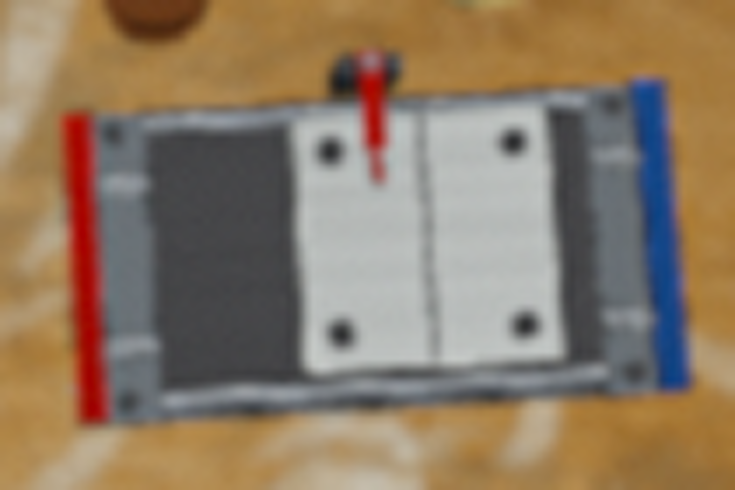

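The crop shows the line at about (427,235), the pointer tip at about (379,183), and the block's edges at x≈297 and 556. The cheek tops lie at z=0.022.

```bash
cat >> h.py <<'E'
def tomove(o,p,yaw):
    "shift (mm, tool axes) and turn (deg, tool rotvec) to reach world p pointing down with yaw"
    T=pose(o); Rt=R.from_euler('xyz',[180,0,yaw],degrees=True).as_matrix()
    return (1000*T[:3,:3].T@(np.array(p)-T[:3,3])).round(1), np.degrees(R.from_matrix(T[:3,:3].T@Rt).as_rotvec()).round(2)
class F: pass
def fix(c,yaw):
    g=F(); a=np.radians(yaw); g.x=np.array([np.cos(a),np.sin(a),0]); g.y=np.array([-np.sin(a),np.cos(a),0]); g.c=np.array([c[0],c[1],0.])
    g.w=lambda x,y,z: g.c+g.x*x+g.y*y+np.array([0,0,z])
    g.f=lambda p: np.c_[(p-g.c)@g.x,(p-g.c)@g.y,(p-g.c)[...,2]]
    return g
E
python3 - <<'E'
from h import *
f=grab("top")
r,b=onz(f,[[316.8,242.7],[398.8,238.3]],.022); d=r-b; yaw=np.degrees(np.arctan2(-d[0],d[1])); c=(r+b)/2
print(c,yaw,np.linalg.norm(d)); g=fix(c,yaw)
px=lambda a:np.array(a)/7-.07+np.array([305,205])
print("line",g.f(onz(f,px([[420,115],[427,235],[436,355]]),.056)).round(4))
print("tip",g.f(onz(f,px([[379,183]]),.063)).round(4))
print("edges",g.f(onz(f,px([[297,235],[557,235]]),.056)).round(4))
o=ctrl.get_obs()
for y in(-.08,-.082): print(tomove(o,g.w(-.002,y,.16),yaw))
E
```

```text
[ 0.54892021 -0.08570926  0.022     ] 4.398277172084549 0.21203815546326515
line [[ 0.0442 -0.0184  0.056 ]
 [ 0.0008 -0.0179  0.056 ]
 [-0.0421 -0.018   0.056 ]]
tip [[ 0.0196 -0.0014  0.063 ]]
edges [[ 0.0033  0.0287  0.056 ]
 [-0.0017 -0.0644  0.056 ]]
(array([-229.9, -463.1,  100.5]), array([-5.000e-02,  4.000e-02, -7.441e+01]))
(array([-228. , -462.5,  100.5]), array([-5.000e-02,  4.000e-02, -7.441e+01]))
```

Request:
apply_moves --steps '[-22,-46,10,0,0,-7.4,-44,-92,20,0,0,-14.9,-66,-138,30,0,0,-22.3,-88,-184,40,0,0,-29.8,-110,-230,50,0,0,-37.2,-132,-276,60,0,0,-44.6,-154,-322,70,0,0,-52.1,-176,-368,80,0,0,-59.5,-198,-414,90,0,0,-67,-220,-460,100,0,0,-74.4,-220,-460,100,0,0,-74.4,-220,-460,100,0,0,-74.4,-220,-460,100,0,0,-74.4,-220,-460,100,0,0,-74.4]' --fingers 255 --grip_force 20

```text
t: 1.95
position: [0.5531, -0.1771, 0.1609]
tcp_rot: [-180.0, -0.0, 4.3]
wrist_force: [-0.0, -0.0, 0.2]
finger_gap: 0.0007
```

```bash
python3 - <<'E'
from h import *
o=ctrl.get_obs(); f=grab("wrist"); save(f,"w1.png",1.25); g=fix([.54892,-.08571],4.4)
print(o["t"],g.f(np.array(o["position"])),o["tcp_rot"],o["finger_gap"],o["wrist_force"],f["mount"])
print(tomove(o,g.w(0,-.088,.056),4.4))
E
```

```text
1.95 [[-0.00280284 -0.0914511   0.16087657]] [-1.79960577e+02 -1.80954941e-02  4.26352618e+00] 0.0006749888976247411 [-0.00112382 -0.03838887  0.16675393] [[ 9.99998082e-01  1.51067315e-03 -1.24614792e-03  7.22860546e-04]
 [-1.13546991e-03  9.65729742e-01  2.59547251e-01 -6.63790694e-02]
 [ 1.59553318e-03 -2.59545339e-01  9.65729606e-01 -1.25199660e-01]
 [ 0.00000000e+00  0.00000000e+00  0.00000000e+00  1.00000000e+00]]
(array([  2.8,  -3.4, 104.9]), array([-0.04, -0.02, -0.14]))
```

View pics/w1.png

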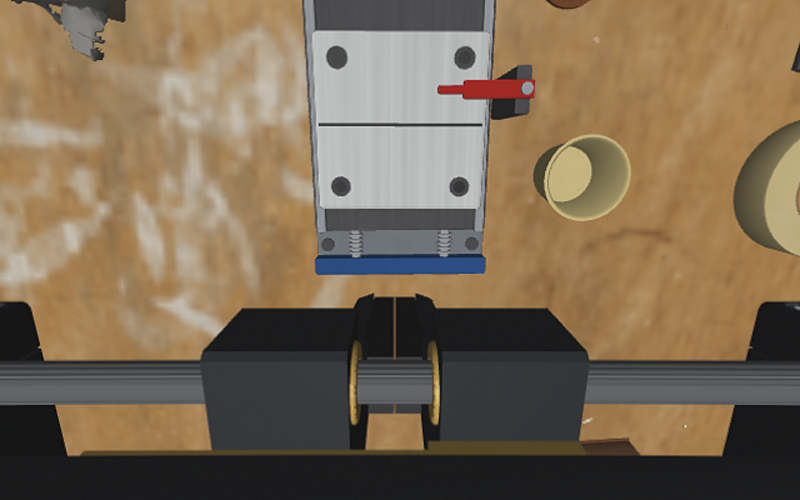

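The wrist view shows the line at row ≈124, the pointer tip at (438,89) and the blue cheek at row ≈265. I write a measuring helper from this view.

```bash
cat >> h.py <<'E'
def measure(f,g):
    "line offset from the pointer tip along fixture y (mm), slope (deg), tip and blue-cheek in fixture frame"
    K=np.array([[f["fx"],0,f["cx"]],[0,f["fy"],f["cy"]],[0,0,1.]]); D=np.array([f["k1"],0,0,0.])
    hsv=cv2.cvtColor(f["frame"],cv2.COLOR_RGB2HSV).astype(int); H,S,V=hsv[...,0],hsv[...,1],hsv[...,2]
    v,u=np.where(((H<6)|(H>174))&(S>150)&(V>80))
    q=g.f(onz(f,np.c_[u,v],.065)); q=q[(abs(q[:,1])<.012)&(q[:,0]>0)&(q[:,0]<.05)]
    x0=q[:,0].min(); tip=[x0,q[q[:,0]<x0+.006,1].mean()]
    v,u=np.where((H>105)&(H<130)&(S>150)&(V>60)); b=g.f(onz(f,np.c_[u,v],.022)) if len(u) else np.zeros((1,3))
    b=b[(abs(b[:,1]+.107)<.02)]
    xs=np.arange(-.025,.0125,.0025); ys=np.arange(-.024,.022,.00025)
    X,Y=np.meshgrid(xs,ys); W=np.array([g.w(x,y,.056) for x,y in zip(X.ravel(),Y.ravel())])
    C=(W-f["T"][:3,3])@f["T"][:3,:3]; uv=cv2.projectPoints(C,np.zeros(3),np.zeros(3),K,D)[0].reshape(*X.shape,2).astype(np.float32)
    s=cv2.remap(cv2.cvtColor(f["frame"],cv2.COLOR_RGB2GRAY).astype(np.float32),uv[...,0],uv[...,1],cv2.INTER_LINEAR,borderValue=255)
    w=np.clip(np.median(s)*.75-s,0,None); l=[(x,(ys*c).sum()/c.sum(),c.max()) for x,c in zip(xs,w.T) if c.sum()>0]
    l=np.array(l); a,c0=np.polyfit(l[:,0],l[:,1],1); r=l[:,1]-np.polyval([a,c0],l[:,0])
    print("line-tip %.2f mm (line %.2f, slope %.2f deg, scatter %.2f, n %d) tip %s blue %s"%(1000*(c0-tip[1]),1000*c0,np.degrees(np.arctan(a)),1000*r.std(),len(l),np.round(1000*np.array(tip),2),np.round(1000*b.mean(0),1) if len(b) else None))
G=fix([.54892,-.08571],4.4)
E
python3 - <<'E'
from h import *
f=grab("wrist"); measure(f,G)
P=G.f(cloud(f).reshape(-1,3)); f["range_z"].min()
for lo,hi,n in((.05,.06,"blocktop"),(.018,.026,"stage")):
    m=(abs(P[:,0])<.03)&(P[:,2]>lo)&(P[:,2]<hi)&(P[:,1]>-.112)&(P[:,1]<.08); print(n,P[m][:,1].min(),P[m][:,1].max(),np.median(P[m][:,2]))
E
```

```text
line-tip -16.59 mm (line -16.07, slope -0.17 deg, scatter 0.03, n 16) tip [19.86  0.52] blue [   1.2 -105.5   22. ]
blocktop -0.062264045906091726 0.02993582544860306 0.057185517271824915
stage -0.11197955724324202 0.0536508061063195 0.02310581501697645
```

Request:
apply_moves --steps '[2,-3,30,0,0,0,2.8,-3.4,60,0,0,0,2.8,-3.4,85,0,0,0,2.8,-3.4,100,0,0,0,2.8,-3.4,107,0,0,0,2.8,-5,107,0,0,0,2.8,-7,107,0,0,0,2.8,-9,107,0,0,0,2.8,-10,107,0,0,0,2.8,-10,107,0,0,0]'

```text
t: 3.3
position: [0.5554, -0.1665, 0.054]
tcp_rot: [-180.0, -0.0, 4.3]
wrist_force: [0.6, -0.2, -0.2]
finger_gap: 0.0006
```

```bash
python3 - <<'E'
from h import *
o=ctrl.get_obs(); f=grab("wrist"); save(f,"w2.png",1.25); measure(f,G)
print(o["t"],G.f(np.array(o["position"])),o["tcp_rot"],G.f(np.array(o["wrist_force"])+G.c))
E
```

```text
line-tip -16.76 mm (line -16.21, slope -0.11 deg, scatter 0.01, n 16) tip [20.05  0.55] blue [   0.7 -102.1   22. ]
3.3 [[ 0.00028477 -0.08102206  0.05403616]] [-1.79964863e+02 -3.06829465e-02  4.30543928e+00] [[ 0.61576602 -0.25005992 -0.19505236]]
```

View pics/w2.png

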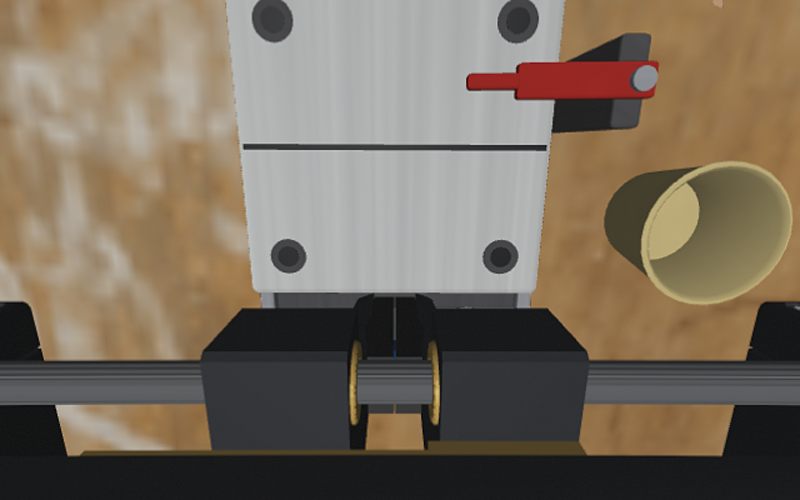

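Request:
apply_moves --steps '[0,-1,0,0,0,0,0,-2,0,0,0,0,0,-3,0,0,0,0,0,-4,0,0,0,0,0,-5,0,0,0,0,0,-6,0,0,0,0,0,-7,0,0,0,0,0,-8,0,0,0,0,0,-9,0,0,0,0,0,-10,0,0,0,0]'

```text
t: 4.6
position: [0.5547, -0.1566, 0.054]
tcp_rot: [-180.0, -0.0, 4.3]
wrist_force: [0.1, -1.1, 0.0]
finger_gap: 0.0005
```

```bash
cat > m.py <<'E'
from h import *
o=ctrl.get_obs(); f=grab("wrist"); measure(f,G)
print(o["t"],1000*G.f(np.array(o["position"])),G.f(np.array(o["wrist_force"])+G.c).round(2))
E
python3 m.py
```

```text
line-tip -15.37 mm (line -14.83, slope -0.29 deg, scatter 0.03, n 16) tip [20.22  0.53] blue None
4.6 [[  0.32475372 -71.16685187  54.0130932 ]] [[-0.01 -1.15  0.04]]
```

Request:
apply_moves --steps '[0,-1,0,0,0,0,0,-2,0,0,0,0,0,-3,0,0,0,0,0,-4,0,0,0,0,0,-5,0,0,0,0,0,-6,0,0,0,0,0,-7,0,0,0,0,0,-8,0,0,0,0,0,-9,0,0,0,0]'

```text
t: 5.78
position: [0.5541, -0.1476, 0.054]
tcp_rot: [-180.0, -0.0, 4.3]
wrist_force: [-0.2, -4.3, -1.9]
finger_gap: 0.0007
```

```bash
python3 m.py
```

```text
line-tip -6.29 mm (line -5.78, slope -0.02 deg, scatter 0.00, n 16) tip [20.07  0.5 ] blue None
5.775 [[  0.4274393  -62.09354125  54.02356616]] [[-0.48 -4.28 -1.88]]
```

Request:
apply_moves --steps '[0,-1,0,0,0,0,0,-2,0,0,0,0,0,-3,0,0,0,0,0,-4,0,0,0,0,0,-5,0,0,0,0,0,-6,0,0,0,0,0,-7,0,0,0,0]'

```text
t: 6.7
position: [0.5536, -0.1404, 0.054]
tcp_rot: [-180.0, -0.0, 4.3]
wrist_force: [0.5, -4.1, -1.8]
finger_gap: 0.0003
```

```bash
python3 m.py
```

```text
line-tip 0.82 mm (line 1.46, slope -0.01 deg, scatter 0.00, n 16) tip [20.03  0.64] blue [   0.9 -109.    22. ]
6.7 [[  0.42855013 -54.85331441  54.00369205]] [[ 0.19 -4.17 -1.78]]
```

Request:
apply_moves --steps '[0,-1,0,0,0,0,0,-2,0,0,0,0,0,-3,0,0,0,0,0,-4,0,0,0,0,0,-5,0,0,0,0,0,-6,0,0,0,0,0,-7,0,0,0,0,0,-8,0,0,0,0]'

```text
t: 7.75
position: [0.5529, -0.1322, 0.054]
tcp_rot: [-180.0, -0.0, 4.3]
wrist_force: [0.7, -4.6, -1.1]
finger_gap: 0.0004
```

Request:
apply_moves --steps '[0,-1,0,0,0,0,0,-2,0,0,0,0,0,-3,0,0,0,0,0,-4,0,0,0,0,0,-5,0,0,0,0,0,-6,0,0,0,0,0,-7,0,0,0,0,0,-8,0,0,0,0]'

```text
t: 8.75
position: [0.5523, -0.1242, 0.054]
tcp_rot: [-180.0, -0.0, 4.3]
wrist_force: [0.1, -3.4, -2.0]
finger_gap: 0.0005
```

```bash
python3 m.py
```

```text
line-tip 17.10 mm (line 17.72, slope -0.02 deg, scatter 0.00, n 16) tip [20.05  0.62] blue [   1.  -102.4   22. ]
8.75 [[  0.44755845 -38.59197992  54.02596776]] [[-0.13 -3.44 -2.04]]
```

Request:
apply_moves --steps '[0,1.5,0,0,0,0,0,3,0,0,0,0,0,4.5,0,0,0,0,0,6,0,0,0,0,0,7.5,0,0,0,0,0,9,0,0,0,0,0,11,0,0,0,0,0,14,0,0,0,0,0,20,0,0,0,0,0,20,0,0,0,0,0,20,0,0,0,0]'

```text
t: 10.18
position: [0.5538, -0.1441, 0.054]
tcp_rot: [-180.0, -0.0, 4.3]
wrist_force: [0.5, 0.3, -0.3]
finger_gap: 0.0001
```

```bash
python3 m.py
```

```text
line-tip 8.52 mm (line 9.03, slope -0.05 deg, scatter 0.00, n 16) tip [20.14  0.5 ] blue [   0.9 -111.    22. ]
10.175 [[  0.35757812 -58.56177119  53.97453756]] [[ 0.55  0.29 -0.31]]
```

Request:
apply_moves --steps '[0,4,-20,0,0,0,0,4,-45,0,0,0,0,4,-70,0,0,0,0,-20,-75,0,0,0,0,-50,-75,0,0,0,0,-80,-75,0,0,0,0,-110,-75,0,0,0,0,-130,-75,0,0,0,0,-138,-75,0,0,0,0,-138,-70,0,0,0,0,-138,-50,0,0,0,0,-138,-25,0,0,0,0,-138,-8,0,0,0,0,-138,0,0,0,0,0,-138,0,0,0,0,0,-138,0,0,0,0]'

```text
t: 12.22
position: [0.5441, -0.0066, 0.0548]
tcp_rot: [-180.0, -0.1, 4.3]
wrist_force: [0.5, 0.8, -0.3]
finger_gap: 0.0005
```

```bash
python3 - <<'E'
from h import *
o=ctrl.get_obs(); f=grab("wrist"); save(f,"w3.png",1); save(grab("top"),"t3.png",6,(300,200,410,280))
print(o["t"],1000*G.f(np.array(o["position"])),o["tcp_rot"],G.f(np.array(o["wrist_force"])+G.c).round(2))
E
```

```text
12.225 [[ 1.22011655 79.25615864 54.80712936]] [-1.79983444e+02 -1.08438332e-01  4.30259872e+00] [[ 0.6   0.77 -0.33]]
```

View pics/t3.png

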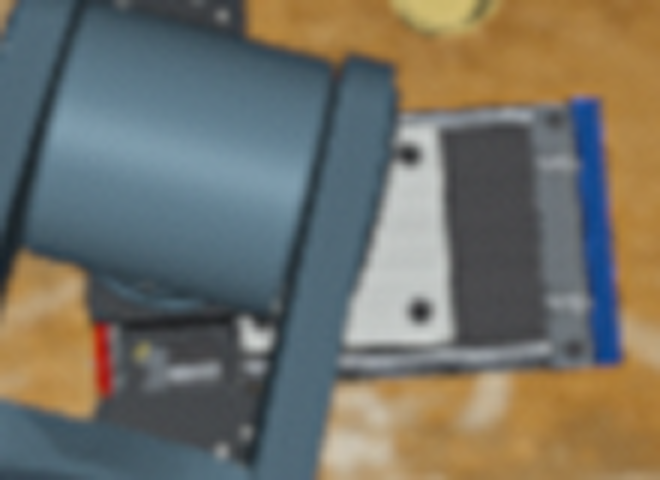

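View pics/w3.png

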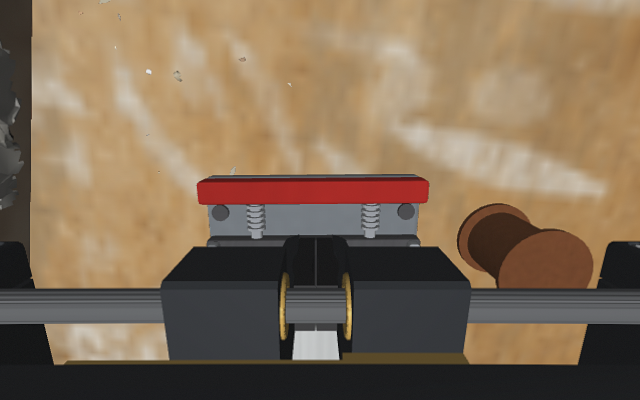

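The top view shows the block clear of the blue end. The wrist view shows the fingers between the block and the red cheek, with the spool untouched at (525,250). Now I push from the red side.

Request:
apply_moves --steps '[0,3,0.8,0,0,0,0,6,0.8,0,0,0,0,9,0.8,0,0,0,0,11,0.8,0,0,0,0,12,0.8,0,0,0,0,13,0.8,0,0,0,0,14,0.8,0,0,0,0,15,0.8,0,0,0,0,16,0.8,0,0,0,0,17,0.8,0,0,0,0,18,0.8,0,0,0,0,19,0.8,0,0,0,0,20,0.8,0,0,0]'

```text
t: 13.95
position: [0.5455, -0.0263, 0.0541]
tcp_rot: [-180.0, -0.1, 4.3]
wrist_force: [0.5, 4.1, 0.2]
finger_gap: 0.0002
```

```bash
python3 - <<'E'
from h import *
o=ctrl.get_obs(); print(o["t"],1000*G.f(np.array(o["position"])),G.f(np.array(o["wrist_force"])+G.c).round(2))
E
```

```text
13.95 [[ 1.19790747 59.51781184 54.0814719 ]] [[0.83 4.03 0.22]]
```

Request:
apply_moves --steps '[0,1,0,0,0,0,0,2,0,0,0,0,0,3,0,0,0,0,0,4,0,0,0,0,0,5,0,0,0,0,0,6,0,0,0,0,0,7,0,0,0,0,0,8,0,0,0,0,0,9,0,0,0,0,0,10,0,0,0,0]'

```text
t: 15.2
position: [0.5461, -0.0359, 0.0541]
tcp_rot: [-179.9, -0.1, 4.3]
wrist_force: [-0.1, 6.5, 1.3]
finger_gap: 0.0007
```

Request:
apply_moves --steps '[0,-1.5,0,0,0,0,0,-3,0,0,0,0,0,-4.5,0,0,0,0,0,-6,0,0,0,0,0,-7.5,0,0,0,0,0,-9,0,0,0,0,0,-11,0,0,0,0,0,-14,0,0,0,0,0,-18,0,0,0,0,0,-20,-2,0,0,0,0,-20,-20,0,0,0,0,-20,-45,0,0,0,0,0,-75,0,0,0,0,30,-75,0,0,0,0,60,-75,0,0,0,0,90,-75,0,0,0,0,105,-75,0,0,0,0,110,-75,0,0,0,0,110,-75,0,0,0]'

```text
t: 17.58
position: [0.5542, -0.1453, 0.1291]
tcp_rot: [-179.9, -0.1, 4.3]
wrist_force: [-0.0, 0.3, -0.0]
finger_gap: 0.0005
```

```bash
python3 m.py
```

```text
line-tip 6.06 mm (line 6.71, slope -0.02 deg, scatter 0.00, n 16) tip [20.41  0.65] blue [   1.2 -106.9   22. ]
17.575 [[  0.70514415 -59.81681782 129.10351275]] [[ 0.    0.28 -0.01]]
```

Request:
apply_moves --steps '[0,-30,0,0,0,0,0,-60,0,0,0,0,0,-90,0,0,0,0,0,-120,0,0,0,0,0,-136,0,0,0,0,0,-136,5,0,0,0,0,-136,25,0,0,0,0,-136,50,0,0,0,0,-136,68,0,0,0,0,-136,75,0,0,0,0,-136,75,0,0,0,0,-133,75,0,0,0,0,-130,75,0,0,0,0,-127,75,0,0,0,0,-126,75,0,0,0,0,-125,75,0,0,0,0,-124,75,0,0,0]'

```text
t: 19.75
position: [0.5448, -0.0211, 0.0542]
tcp_rot: [-179.9, -0.1, 4.3]
wrist_force: [-0.9, -0.5, -0.5]
finger_gap: 0.0003
```

```bash
python3 - <<'E'
from h import *
o=ctrl.get_obs(); print(o["t"],1000*G.f(np.array(o["position"])),G.f(np.array(o["wrist_force"])+G.c).round(2))
E
```

```text
19.75 [[ 0.88249799 64.68559394 54.16204667]] [[-0.91 -0.4  -0.52]]
```

Request:
apply_moves --steps '[0,1,0,0,0,0,0,2,0,0,0,0,0,3,0,0,0,0,0,4,0,0,0,0,0,5,0,0,0,0,0,6,0,0,0,0,0,7,0,0,0,0,0,8,0,0,0,0,0,9,0,0,0,0,0,10,0,0,0,0,0,11,0,0,0,0,0,12,0,0,0,0,0,13,0,0,0,0]'

```text
t: 21.38
position: [0.5458, -0.0339, 0.0541]
tcp_rot: [-179.9, -0.1, 4.3]
wrist_force: [0.8, 5.1, 0.5]
finger_gap: 0.0008
```

Request:
apply_moves --steps '[0,1,0,0,0,0,0,2,0,0,0,0,0,3,0,0,0,0,0,4,0,0,0,0,0,5,0,0,0,0,0,6,0,0,0,0]'

```text
t: 22.12
position: [0.5461, -0.0395, 0.0541]
tcp_rot: [-179.8, -0.1, 4.3]
wrist_force: [-0.2, 5.7, 1.6]
finger_gap: 0.0004
```

Request:
apply_moves --steps '[0,-1.5,0,0,0,0,0,-3,0,0,0,0,0,-4.5,0,0,0,0,0,-6,0,0,0,0,0,-7.5,0,0,0,0,0,-9,0,0,0,0,0,-11,0,0,0,0,0,-14,0,0,0,0,0,-18,0,0,0,0,0,-22,-2,0,0,0,0,-22,-20,0,0,0,0,-22,-45,0,0,0,0,0,-75,0,0,0,0,30,-75,0,0,0,0,60,-75,0,0,0,0,90,-75,0,0,0,0,102,-75,0,0,0,0,105,-75,0,0,0,0,105,-75,0,0,0]'

```text
t: 24.5
position: [0.5539, -0.1438, 0.129]
tcp_rot: [-179.8, -0.1, 4.4]
wrist_force: [-1.4, -0.2, -0.9]
finger_gap: 0.0008
```

```bash
python3 m.py
```

```text
line-tip 2.47 mm (line 3.13, slope 0.03 deg, scatter 0.00, n 16) tip [20.14  0.66] blue [   0.8 -106.6   22. ]
24.5 [[  0.50966774 -58.27824564 128.99000792]] [[-1.38 -0.05 -0.86]]
```

Request:
apply_moves --steps '[0,-30,0,0,0,0,0,-60,0,0,0,0,0,-90,0,0,0,0,0,-120,0,0,0,0,0,-134,0,0,0,0,0,-134,5,0,0,0,0,-134,25,0,0,0,0,-134,50,0,0,0,0,-134,68,0,0,0,0,-134,75,0,0,0,0,-134,75,0,0,0,0,-131,75,0,0,0,0,-128,75,0,0,0,0,-125,75,0,0,0,0,-123,75,0,0,0,0,-122,75,0,0,0,0,-121,75,0,0,0,0,-120,75,0,0,0,0,-119,75,0,0,0]'

```text
t: 26.92
position: [0.5448, -0.0246, 0.0542]
tcp_rot: [-179.8, -0.0, 4.4]
wrist_force: [-0.4, -0.9, -0.2]
finger_gap: 0.0005
```

Request:
apply_moves --steps '[0,1,0,0,0,0,0,2,0,0,0,0,0,3,0,0,0,0,0,4,0,0,0,0,0,5,0,0,0,0,0,6,0,0,0,0,0,7,0,0,0,0,0,8,0,0,0,0,0,9,0,0,0,0,0,10,0,0,0,0]'

```text
t: 28.18
position: [0.5456, -0.0345, 0.0542]
tcp_rot: [-179.8, -0.0, 4.4]
wrist_force: [-0.0, 4.1, 1.2]
finger_gap: 0.0007
```

Next, 7.6 mm more to reach y = -0.042.

Request:
apply_moves --steps '[0,1,0,0,0,0,0,2,0,0,0,0,0,3,0,0,0,0,0,4,0,0,0,0,0,5,0,0,0,0,0,6,0,0,0,0,0,7,0,0,0,0,0,7.8,0,0,0,0]'

```text
t: 29.18
position: [0.546, -0.0418, 0.0542]
tcp_rot: [-179.8, -0.0, 4.4]
wrist_force: [0.1, 7.2, 1.9]
finger_gap: 0.001
```

Request:
apply_moves --steps '[0,-1.5,0,0,0,0,0,-3,0,0,0,0,0,-4.5,0,0,0,0,0,-6,0,0,0,0,0,-7.5,0,0,0,0,0,-9,0,0,0,0,0,-11,0,0,0,0,0,-14,0,0,0,0,0,-18,0,0,0,0,0,-22,-2,0,0,0,0,-22,-20,0,0,0,0,-22,-45,0,0,0,0,0,-75,0,0,0,0,30,-75,0,0,0,0,60,-75,0,0,0,0,90,-75,0,0,0,0,100,-75,0,0,0,0,102,-75,0,0,0,0,102,-75,0,0,0]'

```text
t: 31.55
position: [0.5537, -0.143, 0.1289]
tcp_rot: [-179.7, -0.0, 4.4]
wrist_force: [-0.6, -0.4, 0.0]
finger_gap: 0.0004
```

```bash
python3 m.py; python3 -c "
from h import *
save(grab('wrist'),'w4.png',1)"
```

```text
line-tip 1.48 mm (line 1.99, slope 0.32 deg, scatter 0.03, n 16) tip [19.94  0.51] blue [   0.9 -108.8   22. ]
31.55 [[  0.40016596 -57.5080863  128.90068469]] [[-0.6  -0.35  0.04]]
```

View pics/w4.png

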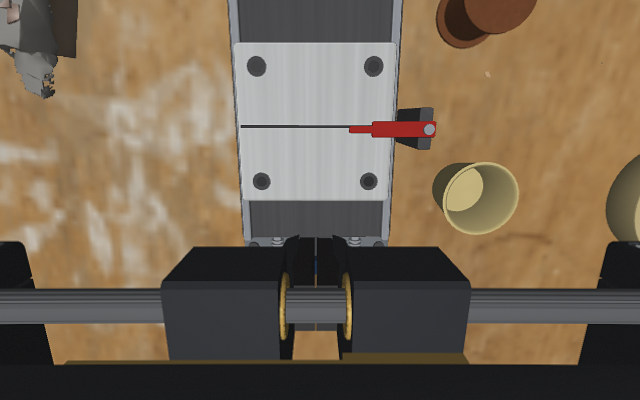

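The wrist view shows the line just on the red side of the pointer tip at (350,128), with the cup and spool untouched. It rests at +1.5 mm, inside tolerance but with a thin margin, so I'll do one more tap about 1.3 mm deeper.

Request:
apply_moves --steps '[0,-30,0,0,0,0,0,-60,0,0,0,0,0,-90,0,0,0,0,0,-120,0,0,0,0,0,-133,0,0,0,0,0,-133,5,0,0,0,0,-133,25,0,0,0,0,-133,50,0,0,0,0,-133,68,0,0,0,0,-133,75,0,0,0,0,-133,75,0,0,0,0,-130,75,0,0,0,0,-127,75,0,0,0,0,-124,75,0,0,0,0,-122,75,0,0,0,0,-121,75,0,0,0,0,-120,75,0,0,0,0,-119,75,0,0,0,0,-118,75,0,0,0]'

```text
t: 34.02
position: [0.5445, -0.0249, 0.0543]
tcp_rot: [-179.7, -0.0, 4.5]
wrist_force: [-0.1, -0.4, -0.3]
finger_gap: 0.0004
```

Request:
apply_moves --steps '[0,1,0,0,0,0,0,2,0,0,0,0,0,3,0,0,0,0,0,4,0,0,0,0,0,5,0,0,0,0,0,6,0,0,0,0,0,7,0,0,0,0,0,8,0,0,0,0,0,9,0,0,0,0,0,10,0,0,0,0,0,11,0,0,0,0,0,12,0,0,0,0,0,13,0,0,0,0]'

```text
t: 35.65
position: [0.5456, -0.0377, 0.0543]
tcp_rot: [-179.7, -0.0, 4.5]
wrist_force: [0.6, 4.6, 2.3]
finger_gap: 0.0003
```

Request:
apply_moves --steps '[0,1,0,0,0,0,0,2,0,0,0,0,0,3,0,0,0,0,0,4,0,0,0,0,0,4.7,0,0,0,0,0,5.4,0,0,0,0]'

```text
t: 36.4
position: [0.5459, -0.0426, 0.0542]
tcp_rot: [-179.7, -0.0, 4.5]
wrist_force: [0.7, 6.4, 2.4]
finger_gap: 0.0003
```

Request:
apply_moves --steps '[0,-1.5,0,0,0,0,0,-3,0,0,0,0,0,-4.5,0,0,0,0,0,-6,0,0,0,0,0,-7.5,0,0,0,0,0,-9,0,0,0,0,0,-11,0,0,0,0,0,-14,0,0,0,0,0,-18,0,0,0,0,0,-22,-2,0,0,0,0,-22,-20,0,0,0,0,-22,-45,0,0,0,0,0,-75,0,0,0,0,30,-75,0,0,0,0,60,-75,0,0,0,0,90,-75,0,0,0,0,100,-75,0,0,0,0,102,-75,0,0,0,0,102,-75,0,0,0]'

```text
t: 38.78
position: [0.5538, -0.1439, 0.1288]
tcp_rot: [-179.6, -0.0, 4.5]
wrist_force: [0.0, 0.6, -0.6]
finger_gap: 0.0006
```

```bash
python3 m.py
```

```text
line-tip 1.14 mm (line 1.96, slope 0.17 deg, scatter 0.00, n 16) tip [19.86  0.82] blue [   0.9 -108.5   22. ]
38.775 [[  0.41906086 -58.37795147 128.7833727 ]] [[ 0.08  0.62 -0.65]]
```

```bash
python3 -c "
from h import *
measure(grab('wrist'),G); print(ctrl.hand_in())"
```

```text
line-tip 1.48 mm (line 1.97, slope 0.02 deg, scatter 0.03, n 16) tip [19.81  0.49] blue [   0.8 -107.4   22. ]
the job is handed in; nothing more can be done
None
```

The job is handed in at about 39 s. The block's black line rests about 1.1 to 1.5 mm to the red side of the pointer, inside the 2.5 mm limit, with the gripper clear of everything.

- **From the blue side:** I pushed the block slowly with closed fingers. Let go, the line came to rest 8.5 mm past the pointer on the red side.
- **From the red side:** Four taps brought the line back, resting at 6.1, 2.5, 1.5 and then 1.1 mm. The highest push I read was about 7.2 N. Forces are only read at the end of each move, so short peaks in between were not seen.
- **Last checks:** Two pictures after the final release gave 1.14 and 1.48 mm. The difference is scatter in where I find the pointer tip. The line's slope was under 0.2 degrees, and the block looked flat and square. The cup and spool stood upright and clear in the last wrist picture I viewed, taken before the final tap. I did not look at the bottle again, but the arm never went near it.
- **What didn't go as predicted:** The last two taps moved the block less than I expected: 1.0 mm instead of 2.3, then 0.3 mm instead of 0.8. The stage may have been near its end stop.

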